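# Hold down the reset button under the reel of a solder feeder

## Robot

A 7-joint arm with a two-finger parallel gripper is mounted at the origin on a cart in front of the work surface, level with it; the furniture and walls round the work are solid. World frame = base frame: x ahead of the robot, y to its left, z up, the work surface at z = 0. Lengths are in mm, angles in rad, forces in N, time in s.
With the tool pointing down it reaches from about 400 to 875 mm from the base axis. Payload 4.4 kg.
Tool frame: the origin (TCP) lies midway between the tips of the shut fingers; the grasp point (between the pads) lies ctrl.grip_depth behind it (ctrl.grip_depth is the distance from the TCP to the grasp point, in mm); z points along the fingers, y is the line along which they close (so a half turn about z gives the same grasp; the last joint's range is limited). The gripper opens to 85 mm and grips with 20 to 120 N. Pads are 22 mm wide; open, the fingers measure 114 mm over their backs; the gripper's body (76 mm by 85 mm) begins 54 mm behind the grasp point. The pads swing forward as they close: fully open they stand 13 mm farther back than shut.
Start: joints at [-1.174, 0.628, 0.038, 1.517, -0.027, 0.996, -0.02], TCP at [290.176, 581.649, 231.313] pointing down, gripper open.
Joint ranges: [-3.06, 3.06], [-0.37, 2.12], [-1.25, 1.32], [0.18, 2.47], [-1.1, 4.24], [0.23, 1.98], [-2.94, 2.94]. Speed limits (rad/s): [2.57, 2.57, 3.14, 3.14, 3.14, 3.14, 3.14].

## Interface

Orientations are given as [roll, pitch, yaw] about the fixed x, y, z axes, in that order (R = Rz(yaw) Ry(pitch) Rx(roll)).
In Python, from cell import ctrl gives the robot as it stands.
- The arm moves only by the tool carry_out, never from a script. Its argument "deltas" is one flat list of numbers, 7 for each row, row after row: the turn, a rotation vector about the tool's x, y, z in degrees, then the shift along the tool's x, y, z in m, then the closure, from -1 (fully open) to 1 (shut). In form: [wx, wy, wz, dx, dy, dz, claw, wx, wy, wz, dx, dy, dz, claw, ...]. A call has 1 to 12 rows; each row shifts and turns the commanded pose from where the row before left it, along the tool's axes as they then stand; what a row does not reach is not made up. A row lasts 1/8 s, in which the tool goes at most 62.5 mm and 10.7 degrees, less where a joint would pass 70% of its speed; a pose out of reach is approached as far as the arm can. A call with a gripper value outside its range is refused whole. The fingers move at their own pace and stop on an object; the grip force is fixed at half the most. Time passes only in rows, so rows that do not move let the fingers close. It gives the time, the measured TCP pose, the force, the opening and the grip force at its end, in the units of the state.
- ctrl.read_state(): the state, without advancing time (a new reading comes with each control period).
- ctrl.get_image(name): name is "side" or "top"; returns the picture (420x560x3 uint8, red, green, blue); there is no depth.
- ctrl.calibration(name): a dict with "mtx" (3x3 intrinsics, pixels), "R" (3x3) and "t" (3): a world point X has camera coordinates R X + t. Camera axes: x right, y down, z forward; pixel columns grow to the right and rows downward; lengths in mm; the calibration is good to about 2 mm. A picture is of the moment at which its call begins. calibration takes no time and is no camera call.
- ctrl.finish_job(): hands the job in; it is judged then, once.
The state is a dict: "clock": time; "qpos": joint angles; "qd": joint speeds; "tau": joint torques, N m; "eef_pos": TCP position; "tool_rot": TCP orientation; "force": force on the tool from outside, world axes, zero at the start; "torque": the same for the moment, N m; "width": finger opening in mm; "gripper_force": force on a finger pad.
Only numpy, scipy, OpenCV 4.12 (cv2) and the standard library are available. Lean on these libraries where they do the work, as an engineer would, in place of code of your own. Each camera call takes 0.05 s, during which the arm holds its last target. There are 200 camera calls.

## Task

Reset the solder-wire feeder for a new reel: its reset button sits at the bottom of a narrow hole in the deck, hidden under the mounted reel. First slide the yellow reel straight up off its post and lay it flat on the bench or the cutting mat and let go; then draw the yellow precision driver (its tip is worn blunt) out of the stand, put its shaft down through the hole and press the red button all the way down without forcing it. Finish while still gripping the driver and holding the button down; leave the red and blue drivers in the stand, and do not disturb the small cream jar.

Things in the scene. Friction and masses are not known exactly. Their poses are not given: they have to be found in the camera images.
- feeder: solder-wire feeder, fixed on the 3.5 mm green mat: white case 90 x 150 mm (x, y), deck 58 mm above its origin, which lies under its centre; +x to its back, +y to its left. The 10 mm reel post stands on the deck at local (0, 30) mm, its foot a 26 mm shoulder, 4 mm high, that carries the reel. Feed head on the deck at local (12, -58): 40 x 22 mm, 32 mm high
- post_top (a point): top centre of the feeder's reel post, 51 mm above the deck
- hole_mouth (a point): centre of the reset hole's mouth, level with the deck (62 mm above the bench): a round vertical hole of 12 mm, 21 mm in front (feeder's -x) of the post's axis, covered by the reel while that is on its post. The top of the button lies 18 mm below the mouth
- reset_button (a joint): travel of the red button (10.8 mm across, fills the hole) at the bottom of the hole: 0 m = up, 0.004 m = fully down; a spring, about 1.3 N to start and 4.5 N when fully down; it comes up again when let go
- reel: loose reel of solder wire, yellow flanges, about 0.14 kg: 60 mm across the flanges, 36 mm tall, 15 mm bore; origin at the centre of its underside, z along its axis. Starts on the post, underside 66 mm above the bench; grip it across the flanges from above and lift it at least 50 mm. Free bench (z = 0) to lay it on: round x = 0.405, y = 0.085, between the mat and the black box
- stand: wooden driver stand, fixed: 34 x 118 mm (x, y), 90 mm high; origin under its centre. Three vertical holes 40 mm apart along local y, 70 mm deep, with a driver standing tip down in each (yellow in any of them); the handles stick out 74 mm. A fixed black box, 122 mm high, stands right of it; its face runs from (0.41, -0.03) to (0.59, 0.145)
- driver_tip (a point): tip of the yellow precision driver, loose, 22 g, 149 mm long: its local +y runs along the driver from the tip up to the handle. Thin shaft 4 mm thick for the first 40 mm, then a handle 12 mm thick and 104 mm long, ending 144 mm from the tip, and a small end cap
- driver_grip (a point): a good place to grip the yellow driver, on the axis of its handle, 122 mm from the tip (22 mm below the handle's end, 52 mm above the stand's top at the start); close the fingers across the stand's long side (along its local x)
- driver_red: red driver of the same shape, in the stand; origin near its middle. To stay there
- driver_blue: blue driver of the same shape, in the stand; origin near its middle. To stay there
- cream_jar: small open cream jar, white, 33 mm across and 12 mm high, on the bench in front of the stand; origin at the centre of its underside; leave alone
Not all that is in view belongs to the job. Leave any turquoise look-alike of the reel alone.

How it is judged:
By the outcome, as a careful person would: the job done as asked, in the order asked, and still so for the second after the job is handed in, while the arm keeps its last pose, push and grip.
It also fails if it takes over 67 s, if anything falls off the work surface, if the arm or the gripper's body presses on something with over 40 N, if the wrist force passes 120 N, or if a joint passes its speed limit or range.

## Working session

There is one attempt and no reset: what is moved stays moved. The work goes in short steps, Python scripts to look and compute and a tool call to move; the robot and the scene stay as the last step left them, time stands still between calls to the robot, and variables do not carry over. Pictures are saved under pics/ and viewed, at most 10 in all, crops included, and the job is handed in when it is done.

Besides the shell and the picture viewer there is one more tool, called after ">>>" as name(argument=value, ...), one argument or row to a line, values as JSON. carry_out: Moves the arm, as the interface text tells. Its arguments: {"type":"object","properties":{"deltas":{"type":"array"}},"required":["deltas"]}

```bash
mkdir -p pics; ls; python3 - <<'E'
from cell import ctrl
import cv2,numpy as np
for n in("side","top"):
    im=ctrl.get_image(n);cv2.imwrite(f"pics/{n}0.png",im[:,:,::-1])
    c=ctrl.calibration(n);R=np.array(c["R"]);print(n,np.round(c["mtx"],1).tolist(),np.round(-R.T@np.array(c["t"]).ravel()),np.round(R,2).tolist())
print(ctrl.grip_depth,ctrl.read_state())
E
```

```text
pics
side [[512.1, 0.0, 279.8], [0.0, 512.1, 216.3], [0.0, 0.0, 1.0]] [ 159. -491.  736.] [[0.9, -0.43, -0.0], [-0.28, -0.59, -0.76], [0.33, 0.69, -0.65]]
top [[494.4, 0.0, 280.4], [0.0, 494.4, 208.5], [0.0, 0.0, 1.0]] [433. 173. 950.] [[-0.01, -1.0, -0.02], [-1.0, 0.01, -0.04], [0.04, 0.02, -1.0]]
18.700000000000003 {'clock': 0.1, 'qpos': array([-1.17382   ,  0.62924289,  0.03842119,  1.51824914, -0.02701344,
        0.99627861, -0.01996828]), 'qd': array([ 2.70503295e-04, -2.39330818e-03, -3.12160511e-04, -1.44152989e-03,
        2.16289773e-04, -9.94337099e-04,  4.01578932e-06]), 'tau': array([ 3.16070458e-03, -5.64525568e+01,  1.23055000e+00, -1.93970239e+01,
        1.12839040e-02,  5.50292505e-03,  4.67009087e-06]), 'eef_pos': array([289.89645928, 581.16792072, 230.49358818]), 'tool_rot': array([-3.13993147e+00, -9.66972027e-06,  2.67886022e+00]), 'force': array([ 0.18458249,  0.95351318, -0.32612646]), 'torque': array([-0.03342715, -0.03208687, -0.04220017]), 'gripper_force': 0.0, 'width': 85.33162068363605}
```

View pics/side0.png

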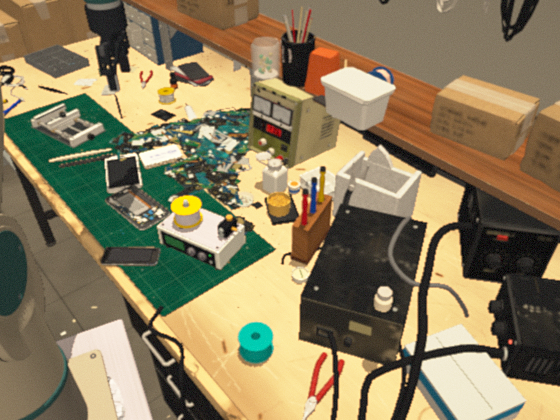

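View pics/top0.png

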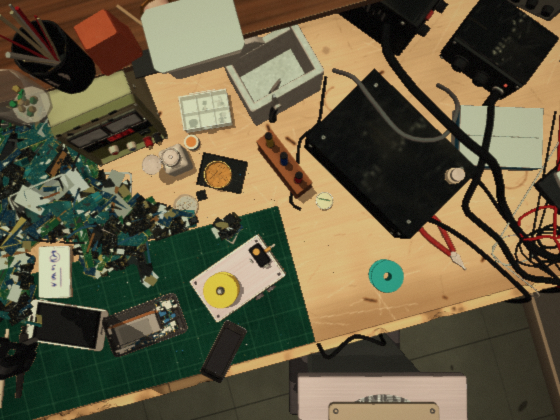

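Side view: yellow reel at (186,211) on the white feeder, stand at (313,225) with red, blue and yellow handles, jar at (299,272), turquoise look-alike at (255,342). Top view: reel (222,290), feed head (262,252), stand (285,165), jar (324,201), turquoise (386,275). There is also a small yellow item at side (166,95), which is far away and not on a post. The reel on the feeder is the one meant. I'll check it in an enlarged crop.

```bash
cat > h.py <<'E'
import cv2,numpy as np
from cell import ctrl
C={n:ctrl.calibration(n) for n in("side","top")}
def cam(n):
    c=C[n];return np.array(c["mtx"]),np.array(c["R"]),np.array(c["t"]).ravel()
def ray(n,uv):
    K,R,t=cam(n);d=R.T@np.linalg.solve(K,[uv[0],uv[1],1.]);return -R.T@t,d/np.linalg.norm(d)
def plane(n,uv,z):
    o,d=ray(n,uv);return o+d*(z-o[2])/d[2]
def tri(a,b):   # a side px, b top px -> point, miss distance
    o1,d1=ray("side",a);o2,d2=ray("top",b)
    s=np.linalg.lstsq(np.c_[d1,-d2],o2-o1,rcond=None)[0]
    p,q=o1+s[0]*d1,o2+s[1]*d2;return (p+q)/2,np.linalg.norm(p-q)
def proj(n,X):
    K,R,t=cam(n);p=K@(R@np.array(X,float)+t);return p[:2]/p[2]
def blobs(im,lo,hi,amin=20):
    m=cv2.inRange(cv2.cvtColor(im,cv2.COLOR_RGB2HSV),lo,hi)
    return m,[c for c in cv2.findContours(m,cv2.RETR_EXTERNAL,cv2.CHAIN_APPROX_NONE)[0] if cv2.contourArea(c)>=amin]
E
python3 - <<'E'
from h import *
S=cv2.imread("pics/side0.png");T=cv2.imread("pics/top0.png")
a=cv2.resize(S[150:290,150:350],(800,560),interpolation=cv2.INTER_CUBIC);cv2.imwrite("pics/sc.png",a)
b=cv2.resize(T[115:325,185:345],None,fx=2.8,fy=2.8,interpolation=cv2.INTER_CUBIC)
cv2.imwrite("pics/tc.png",b)
for n,im in(("side",S),("top",T)):
    im=im[:,:,::-1].copy()
    for nm,lo,hi in(("yel",(22,120,90),(34,255,255)),("whiteblob",(0,0,150),(179,40,255))):
        for c in blobs(im,lo,hi,60)[1]:
            M=cv2.moments(c);print(n,nm,cv2.boundingRect(c),round(M['m10']/M['m00'],1),round(M['m01']/M['m00'],1),cv2.contourArea(c),np.round(cv2.minAreaRect(c)[1],1) )
E
```

```text
side yel (170, 195, 32, 20) 185.8 204.7 455.5 [19. 31.]
side yel (319, 172, 6, 30) 321.3 189.1 61.0 [ 4.2 29.1]
side yel (263, 134, 28, 24) 277.8 147.0 157.5 [31.  18.5]
side yel (249, 127, 15, 24) 256.1 139.6 116.5 [25.  12.4]
side yel (157, 87, 17, 8) 165.1 90.5 83.5 [ 7. 16.]
side yel (256, 83, 46, 56) 287.5 106.3 106.0 [67.4 26.1]
side whiteblob (423, 353, 102, 67) 471.6 385.2 4015.5 [91.  64.6]
side whiteblob (426, 325, 51, 25) 449.9 337.2 599.0 [19.6 50.5]
side whiteblob (72, 320, 79, 100) 116.6 368.1 3213.5 [104.   57.2]
side whiteblob (158, 209, 69, 44) 201.5 231.6 913.0 [69.2 33.9]
side whiteblob (356, 168, 64, 30) 394.9 184.0 207.5 [61.6 28.4]
side whiteblob (338, 152, 26, 26) 348.4 165.9 80.5 [10.6 33.2]
side whiteblob (140, 145, 42, 20) 160.3 154.4 445.0 [13.  39.9]
side whiteblob (198, 127, 15, 13) 205.9 131.1 60.5 [13.5 11.9]
side whiteblob (322, 68, 73, 32) 358.4 83.1 1196.0 [70.2 25.3]
top yel (203, 272, 35, 36) 220.1 289.9 926.5 [35. 34.]
top yel (11, 217, 15, 17) 18.2 224.1 66.0 [ 4.9 19.1]
top whiteblob (40, 246, 30, 52) 56.8 272.3 946.5 [51. 29.]
top whiteblob (20, 186, 30, 29) 33.3 199.2 266.5 [30.3 18.3]
top whiteblob (58, 169, 31, 27) 74.3 181.0 289.0 [27.2 18.6]
```

View pics/sc.png

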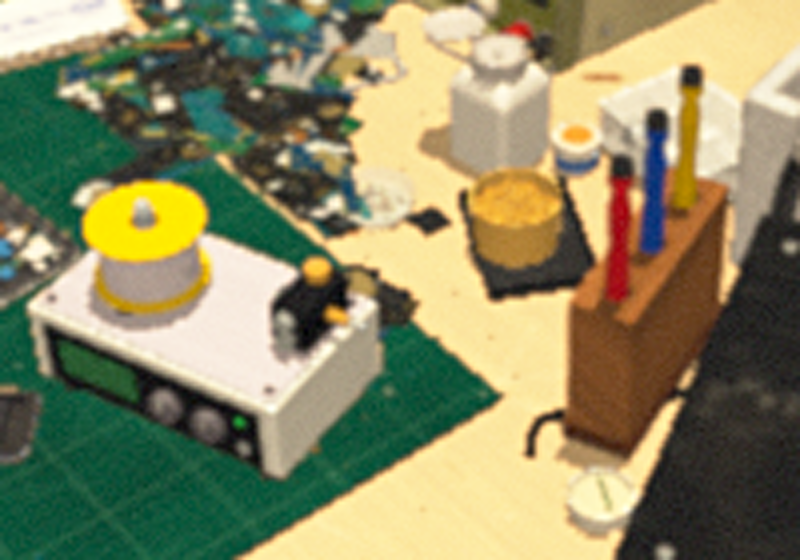

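View pics/tc.png

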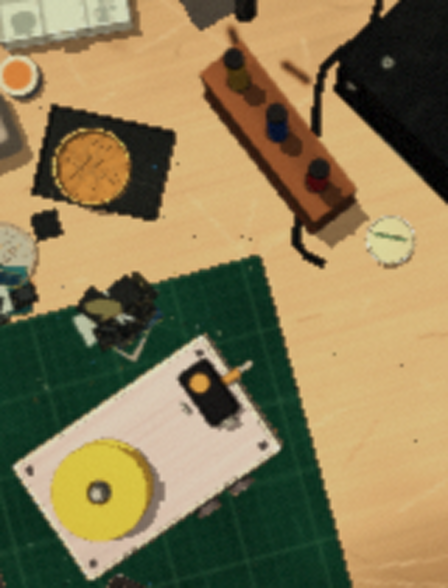

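The crops show three drivers. Side-crop end caps are red (620,165), blue (656,120) and yellow (692,75). In the top crop red is (318,170), blue (278,118) and yellow (235,58). The yellow driver is the far one, at the stand's left end. The reel's yellow flange with the post through it is confirmed: post top at side (143,203), top (98,490).

```bash
python3 - <<'E'
from h import *
s=lambda x,y:(150+x/4-.4,150+y/4-.4); t=lambda x,y:(185+x/2.8-.3,115+y/2.8-.3)
np.set_printoptions(precision=1,suppress=True)
for n,a,b in(("post",(143,203),(98,490)),("flange",(146,222),(102,491)),("capY",(692,72),(235,56)),("capB",(656,118),(278,115)),("capR",(621,163),(318,168)),
 ("cornR",(383,300),(282,447)),("cornF",(265,408),None),("jar",(604,490),(390,241))):
    if b: print(n,*tri(s(*a),t(*b)))
S=cv2.imread("pics/side0.png")[:,:,::-1].copy();T=cv2.imread("pics/top0.png")[:,:,::-1].copy()
m,cs=blobs(T,(22,120,90),(34,255,255),500);e=cv2.fitEllipse(cv2.convexHull(cs[0]));print("top ell",e,plane("top",e[0],102))
c=[plane("top",t(*p),62) for p in((205,337),(282,447),(90,578),(15,465))]
c=np.array(c);print(c, [np.linalg.norm(c[i]-c[i-1]) for i in range(4)])
r=cv2.minAreaRect(c[:,:2].astype(np.float32));print(r)
ly=(c[2]+c[3]-c[0]-c[1]);yaw=np.arctan2(-ly[0],ly[1]);print("yaw",np.degrees(yaw))
ctr=c.mean(0);ex=np.array([np.cos(yaw),np.sin(yaw),0]);ey=np.array([-np.sin(yaw),np.cos(yaw),0])
print("post from deck",ctr+30*ey,"hole",ctr+30*ey-21*ex)
st=[plane("top",t(*p),90) for p in((203,76),(233,42),(355,188),(316,222))];print("stand",np.array(st))
E
```

```text
post [327.6 292.2 110.3] 1.4808149825269958
flange [326.5 291.   99.7] 0.22129366251833596
capY [581.2 205.3 165.4] 0.04208194204178516
capB [547.7 180.8 164.9] 1.0770918948649704
capR [517.3 158.2 164.2] 1.1898654289808788
cornR [377.4 170.3 126.9] 48.44843398024789
jar [484.6 106.6  12.2] 3.3911222383607695
top ell ((220.31773376464844, 289.72637939453125), (34.01242446899414, 36.831417083740234), 27.03122901916504) [327.3 292.1 102. ]
[[419.6 229.8  62. ]
 [349.1 181.   62. ]
 [266.5 304.   62. ]
 [338.5 352.1  62. ]] [np.float64(146.68459527950506), np.float64(85.75897599180283), np.float64(148.20995948230274), np.float64(86.52172284698423)]
((343.7593994140625, 266.6008605957031), (86.52143096923828, 148.20994567871094), 33.86891174316406)
yaw 33.71881277693397
post from deck [326.8 291.7  62. ] hole [309.3 280.   62. ]
stand [[583.1 228.5  90. ]
 [604.3 209.6  90. ]
 [512.  134.2  90. ]
 [491.  158.6  90. ]]
```

Two-view results:

| Point | Position (mm) | Check |
|---|---|---|
| Post / reel axis | (327, 292) | z about 110 (given 113) |
| Reel top | – | z about 100 (given 102) |
| Feeder yaw | 33.7° | deck 86×147 (given 90×150) |
| Hole mouth | (309.3, 280) | 417 from base, within reach |
| Yellow driver | (581, 205) | cap z about 165 (given 169), spacing 39–41 |

Heights read about 3 mm low, which fits the calibration error. Next I turn the tool so it closes along world x, then go above the reel.

>>> carry_out(
  deltas=[0,0,10.6,0,0,0,-1,0,0,10.6,0,0,0,-1,0,0,10.6,0,0,0,-1,0,0,10.6,0,0,0,-1,0,0,10.6,0,0,0,-1,0,0,10.5,0,0,0,-1,0,0,0,-0.048,0.006,0,-1,0,0,0,-0.048,0.006,0,-1,0,0,0,-0.048,0.006,0,-1,0,0,0,-0.048,0.006,0,-1,0,0,0,-0.048,0.006,0,-1,0,0,0,-0.048,0.006,0,-1],
)

```text
clock: 1.6
eef_pos: [326.0, 292.0, 231.2]
tool_rot: [-3.142, 0.0, 1.571]
force: [0.3, -0.8, 0.4]
width: 85.5
gripper_force: 0.0
```

>>> carry_out(
  deltas=[0,0,0,0,0.001,0.03,-1,0,0,0,0,0,0.03,-1,0,0,0,0,0,0.03,-1,0,0,0,0,0,0.03,-1,0,0,0,0,0,0.02,-1,0,0,0,0,0,0.014,-1,0,0,0,0,0,0.014,-1,0,0,0,0,0,0,-1],
)

```text
clock: 2.6
eef_pos: [326.5, 293.1, 62.5]
tool_rot: [-3.14, 0.001, 1.57]
force: [-0.5, -0.8, 0.1]
width: 85.3
gripper_force: 0.0
```

```bash
python3 - <<'E'
from h import *
s=ctrl.get_image("side");t=ctrl.get_image("top")
a=cv2.resize(s[130:270,120:260],(560,560),interpolation=3);b=cv2.resize(t[240:310,200:230][:, :],(240,560),interpolation=3)
cv2.imwrite("pics/g1.png",np.hstack([a,b])[:,:,::-1]);print(ctrl.read_state()["eef_pos"])
E
```

```text
[327.13176297 293.59759384  63.42942363]
```

View pics/g1.png

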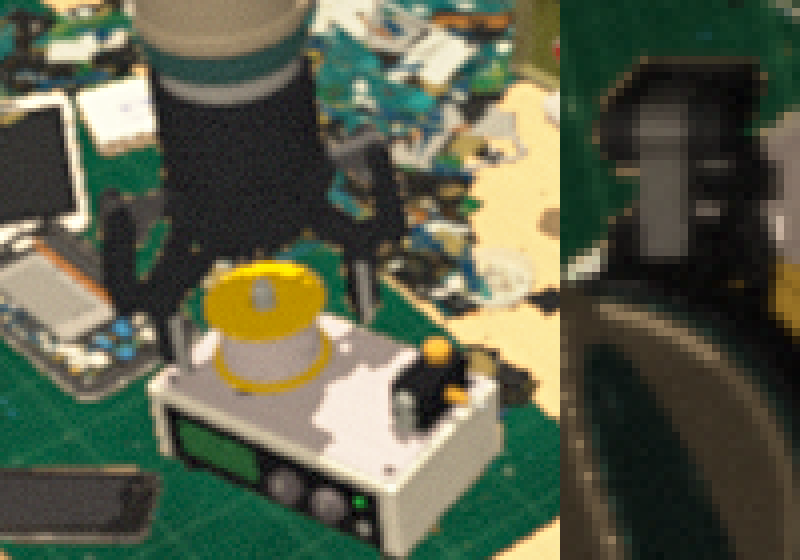

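The picture shows the fingers straddling the reel (crop centre (265,300)) on both sides, with tips clear above the deck. Closing.

>>> carry_out(
  deltas=[0,0,0,0,0,0,1,0,0,0,0,0,0,1,0,0,0,0,0,0,1,0,0,0,0,0,0,1,0,0,0,0,0,0,1,0,0,0,0,0,0,1],
)

```text
clock: 3.45
eef_pos: [327.2, 294.0, 64.5]
tool_rot: [3.141, -0.001, 1.571]
force: [-1.6, -1.6, 12.6]
width: 56.4
gripper_force: 61.1
```

>>> carry_out(
  deltas=[0,0,0,0,0,-0.005,1,0,0,0,0,0,-0.01,1,0,0,0,0,0,-0.015,1,0,0,0,0,0,-0.02,1,0,0,0,0,0,-0.02,1,0,0,0,0,0,0,1],
)

```text
clock: 4.2
eef_pos: [327.8, 294.4, 134.6]
tool_rot: [3.139, -0.002, 1.571]
force: [-0.2, -0.2, -1.9]
width: 56.4
gripper_force: 63.7
```

```bash
python3 - <<'E'
from h import *
s=ctrl.get_image("side")
a=cv2.resize(s[90:270,100:280],(600,600),interpolation=3)
cv2.imwrite("pics/g2.png",a[:,:,::-1]);print(ctrl.read_state()["eef_pos"],ctrl.read_state()["force"])
E
```

```text
[327.24087593 294.01435147 133.816979  ] [-0.39571935  0.47352751 -1.14713336]
```

View pics/g2.png

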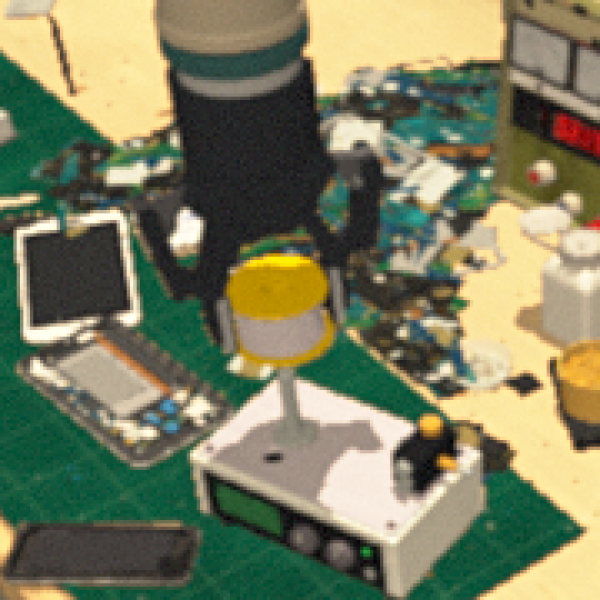

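The reel is held level and clear of the post, and the hole shows at crop (274,457). Carrying it to the free bench.

>>> carry_out(
  deltas=[0,0,0,-0.035,0.013,0,1,0,0,0,-0.035,0.013,0,1,0,0,0,-0.035,0.013,0,1,0,0,0,-0.035,0.013,0,1,0,0,0,-0.035,0.013,0,1,0,0,0,-0.035,0.013,0,1,0,0,0,0,0,0.03,1,0,0,0,0,0,0.03,1,0,0,0,0,0,0.03,1,0,0,0,0,0,0.02,1,0,0,0,0,0,0.008,1,0,0,0,0,0,0,1],
)

```text
clock: 5.75
eef_pos: [400.1, 86.3, 32.1]
tool_rot: [-3.127, -0.007, 1.57]
force: [0.5, -0.2, -0.2]
width: 56.4
gripper_force: 63.9
```

```bash
python3 - <<'E'
from h import *
np.set_printoptions(precision=1,suppress=True)
# hole in the deck, now uncovered: dark blob near its predicted pixel
for n in("top","side"):
    im=ctrl.get_image(n);g=cv2.cvtColor(im,cv2.COLOR_RGB2GRAY);p=proj(n,(309.3,280,62));print(n,p)
    x,y=np.round(p).astype(int);w=g[y-9:y+10,x-9:x+10];print(w)
    cv2.imwrite(f"pics/hole_{n}.png",im[:,:,::-1])
print(ctrl.read_state()["eef_pos"])
E
```

```text
top [230.2 297. ]
[[ 66  59  58  57  74 124 137 179 182 168 207 213 211 210 208 210 210 212
  210]
 [ 88  63  56  57  75 110 114 137 179 168 206 209 208 209 212 211 210 211
  209]
 [ 92  76  61  71  95 108 111 121 165 180 207 209 212 211 211 209 210 209
  212]
 [108  85  74  97 107 108 107 109 132 198 209 209 212 209 209 210 210 212
  213]
 [115  95 105 109 107 108 107 103 140 200 209 211 210 209 208 211 213 211
  210]
 [139 146 166 125 111 111 106 121 177 193 197 206 209 211 213 211 211 210
  210]
 [176 186 185 171 124 116 116 130 115 120 147 187 208 212 212 211 210 210
  211]
 [181 174 168 153 168 171 106  58  65  75 110 145 190 208 211 210 210 211
  211]
 [205 202 201 200 199 160  65  35  64  91  98 110 154 206 211 211 212 212
  212]
 [207 207 206 208 201 146  44  24  62  93  97 107 142 199 210 209 212 212
  212]
 [206 205 209 208 201 150  54  18  47  88  93  99 134 199 208 210 212 211
  212]
 [208 207 209 208 208 175  97  36  17  36  43  72 149 205 211 211 212 211
  209]
 [208 210 210 212 213 200 140  97  58  53  77 139 186 208 213 210 211 208
  207]
 [209 210 210 211 212 207 190
[... 1336 characters left out ...]
 219 238 239 239 238 236
  237]
 [236 235 236 239 238 214 146  76  39  47  80 158 230 239 238 238 238 236
  238]
 [238 236 235 237 238 233 199 163 149 153 181 226 235 240 238 239 236 236
  235]
 [235 235 237 236 237 238 239 237 238 239 239 241 239 239 237 239 240 237
  239]
 [236 236 235 235 236 236 238 241 241 243 240 239 238 239 238 238 237 238
  237]
 [237 232 233 236 239 236 235 236 238 239 240 239 239 239 238 240 239 239
  236]
 [244 228 225 230 234 235 237 238 236 236 237 237 237 235 238 238 236 236
  238]
 [237 227 231 235 234 230 231 238 237 236 237 237 237 238 236 240 238 239
  239]
 [197 213 233 241 240 230 235 239 236 234 237 235 236 237 237 239 238 237
  239]]
[400.8  86.5  32.9]
```

```bash
python3 - <<'E'
from h import *
np.set_printoptions(precision=3,suppress=True)
s=ctrl.read_state();print(s["clock"],s["qpos"],s["qd"],s["eef_pos"],s["tool_rot"],s["force"])
E
```

```text
5.85 [-0.461  0.731  0.28   2.309 -0.985  0.236  0.723] [ 0.006 -0.015 -0.001 -0.001 -0.003  0.002  0.007] [400.751  86.495  32.937] [-3.129 -0.008  1.57 ] [ 0.611 -0.085 -0.816]
```

>>> carry_out(
  deltas=[0,0,0,0,0,0,1,0,0,0,0,0.006,0,1],
)

```text
clock: 6.1
eef_pos: [407.1, 86.7, 33.5]
tool_rot: [-3.13, -0.009, 1.57]
force: [-0.2, 0.4, -0.8]
width: 56.3
gripper_force: 63.9
```

Joint 6 sits at its limit here because the spot is too close in at low height, and the jar is near a finger. I raise, shift to about (412,115), which is still bare bench, and turn so the fingers close along y.

>>> carry_out(
  deltas=[0,0,0,0.014,0.003,-0.03,1,0,0,0,0.014,0.003,-0.02,1,0,0,-10,0,0,0,1,0,0,-10,0,0,0,1,0,0,-10,0,0,0,1,0,0,-10,0,0,0,1,0,0,-10,0,0,0,1,0,0,-10,0,0,0,1,0,0,-10,0,0,0,1,0,0,-10,0,0,0,1,0,0,-10,0,0,0,1,0,0,0,0,0,0,1],
)

```text
clock: 7.6
eef_pos: [414.2, 114.0, 83.6]
tool_rot: [3.133, -0.011, 3.139]
force: [0.5, -0.7, -1.8]
width: 56.2
gripper_force: 64.1
```

```bash
python3 - <<'E'
from h import *
np.set_printoptions(precision=3,suppress=True)
s=ctrl.read_state();print(s["clock"],s["qpos"],s["qd"],s["eef_pos"],s["tool_rot"],s["force"])
E
```

```text
7.6 [-0.419  0.606  0.136  2.236 -0.283  0.324  1.531] [-0.013  0.003  0.017  0.002 -0.031  0.001 -0.032] [414.243 113.992  83.585] [ 3.133 -0.011  3.139] [ 0.457 -0.727 -1.782]
```

>>> carry_out(
  deltas=[0.5,-0.63,0,-0.006,0,0,1,0,0,0,0,0,0.025,1,0,0,0,0,0,0.025,1,0,0,0,0,0,0.015,1,0,0,0,0,0,0,1,0,0,0,0,0,0,1],
)

```text
clock: 8.35
eef_pos: [418.0, 115.8, 27.7]
tool_rot: [3.138, -0.007, 3.14]
force: [-0.4, -0.1, -1.3]
width: 56.6
gripper_force: 64.1
```

```bash
python3 - <<'E'
from h import *
np.set_printoptions(precision=3,suppress=True)
s=ctrl.read_state();print(s["clock"],s["qpos"],s["qd"],s["eef_pos"],s["tool_rot"],s["force"])
E
```

```text
8.35 [-0.493  0.745  0.24   2.253 -0.801  0.233  2.043] [ 0.012 -0.013 -0.006 -0.001 -0.013  0.     0.019] [417.967 115.792  27.666] [ 3.138 -0.007  3.14 ] [-0.405 -0.127 -1.278]
```

>>> carry_out(
  deltas=[0,0,0,0,0,0.005,1,0,0,0,0,0,0.005,1,0,0,0,0,0,0.005,1,0,0,0,0,0,0.005,1,0,0,0,0,0,0,1],
)

```text
clock: 8.98
eef_pos: [417.8, 115.9, 7.8]
tool_rot: [3.137, -0.007, 3.14]
force: [-0.6, -0.5, -1.3]
width: 56.6
gripper_force: 64.1
```

```bash
python3 - <<'E'
from h import *
np.set_printoptions(precision=3,suppress=True)
s=ctrl.read_state();print(s["clock"],s["qpos"],s["qd"],s["eef_pos"],s["tool_rot"],s["force"])
E
```

```text
8.975 [-0.521  0.798  0.284  2.258 -1.085  0.235  2.323] [ 0.001 -0.006 -0.     0.002  0.012 -0.001 -0.009] [417.786 115.851   7.769] [ 3.137 -0.007  3.14 ] [-0.565 -0.459 -1.29 ]
```

Slower rows track properly. Continuing gently to the bench.

>>> carry_out(
  deltas=[0,0,0,0,0,0.002,1,0,0,0,0,0,0.002,1,0,0,0,0,0,0.002,1,0,0,0,0,0,0.0015,1,0,0,0,0,0,0,1],
)

```text
clock: 9.6
eef_pos: [419.1, 116.2, 1.5]
tool_rot: [3.139, -0.011, 3.14]
force: [-0.2, -0.6, -1.4]
width: 56.2
gripper_force: 64.1
```

```bash
python3 - <<'E'
from h import *
np.set_printoptions(precision=3,suppress=True)
s=ctrl.read_state();print(s["clock"],s["qpos"],s["qd"],s["eef_pos"],s["tool_rot"],s["force"])
E
```

```text
9.6 [-0.518  0.812  0.279  2.251 -1.099  0.233  2.337] [-0.002 -0.001  0.002  0.003 -0.001  0.001  0.003] [419.058 116.163   1.501] [ 3.139 -0.011  3.14 ] [-0.21  -0.635 -1.448]
```

>>> carry_out(
  deltas=[0,0,0,-0.001,0,0.001,1,0,0,0,-0.001,0,0.001,1,0,0,0,-0.001,0,0.001,1,0,0,0,0,0,0,1],
)

```text
clock: 10.1
eef_pos: [420.8, 116.1, -0.9]
tool_rot: [3.138, -0.012, 3.14]
force: [-3.1, -0.3, 10.1]
width: 56.2
gripper_force: 64.6
```

Contact with the bench. Releasing and rising.

>>> carry_out(
  deltas=[0,0,0,0,0,0,-1,0,0,0,0,0,0,-1,0,0,0,0,0,0,-1,0,0,0,0,0,0,-1,0,0,0,0,0,-0.006,-1,0,0,0,0,0,-0.01,-1,0,0,0,0,0,-0.012,-1,0,0,0,0,0,-0.015,-1,0,0,0,0,0,-0.02,-1,0,0,0,0,0,-0.025,-1,0,0,0,0,0,-0.025,-1,0,0,0,0,0,-0.025,-1],
)

```text
clock: 11.6
eef_pos: [423.1, 115.8, 137.7]
tool_rot: [3.139, -0.011, 3.14]
force: [-0.1, -0.8, -0.1]
width: 85.4
gripper_force: 0.0
```

```bash
python3 - <<'E'
from h import *
np.set_printoptions(precision=3,suppress=True)
s=ctrl.read_state();print(s["clock"],s["qpos"],s["eef_pos"],s["tool_rot"],s["width"])
for n in("side","top"):
    im=ctrl.get_image(n)
    for c in blobs(im,(22,120,90),(34,255,255),60)[1]:
        print(n,cv2.boundingRect(c),cv2.contourArea(c))
    p=proj(n,(420,116,36));print(p)
E
```

```text
11.6 [-0.818  0.61   0.734  2.183 -0.729  0.622  2.02 ] [423.093 115.77  137.706] [ 3.139 -0.011  3.14 ] 85.39741646209836
side (254, 260, 32, 36) 583.0
side (318, 171, 6, 31) 60.0
side (157, 87, 18, 8) 87.0
[266.959 271.09 ]
top (11, 217, 15, 17) 65.5
[320.491 234.235]
```

Reel released; its yellow top reappears at side (270,278) as predicted. Now over the yellow driver.

>>> carry_out(
  deltas=[0,0,0,0,0,-0.03,-1,0,0,0,0,0,-0.032,-1,0,0,0,-0.0315,0.018,0,-1,0,0,0,-0.0315,0.018,0,-1,0,0,0,-0.0315,0.018,0,-1,0,0,0,-0.0315,0.018,0,-1,0,0,0,-0.0315,0.018,0,-1,0,0,-9.1,0,0,0,-1,0,0,-9.1,0,0,0,-1,0,0,-9.1,0,0,0,-1,0,0,-9.1,0,0,0,-1,0,0,0,0,0,0,-1],
)

```text
clock: 13.2
eef_pos: [581.2, 205.4, 196.6]
tool_rot: [3.132, -0.008, -2.509]
force: [-0.5, -0.3, 0.0]
width: 85.5
gripper_force: 0.0
```

```bash
python3 - <<'E'
from h import *
np.set_printoptions(precision=4,suppress=True)
P=[]
for i in range(3):
    im=ctrl.get_image("top" if i==2 else "side");s=ctrl.read_state();P.append(np.r_[s["eef_pos"],s["tool_rot"]])
    if i==1: S=im
print(s["clock"],s["qpos"],np.mean(P,0))
y=s["tool_rot"][2];d=np.array([580.8,205.3])-np.mean(P,0)[:2]
print("tool dx,dy",d@[np.cos(y),np.sin(y)],d@[np.sin(y),-np.cos(y)])
a=cv2.resize(im[150:330,200:380],(500,500),interpolation=3);b=cv2.resize(S[120:300,230:338],(300,500),interpolation=3)
cv2.imwrite("pics/d1.png",np.hstack([a,b])[:,:,::-1])
E
```

```text
13.35 [-0.7554  0.7044  0.6411  1.6542 -0.498   0.9627  2.2697] [581.3651 205.3438 196.674    3.1325  -0.0077  -2.5103]
tool dx,dy 0.4818809554468451 0.2983661908417366
```

View pics/d1.png

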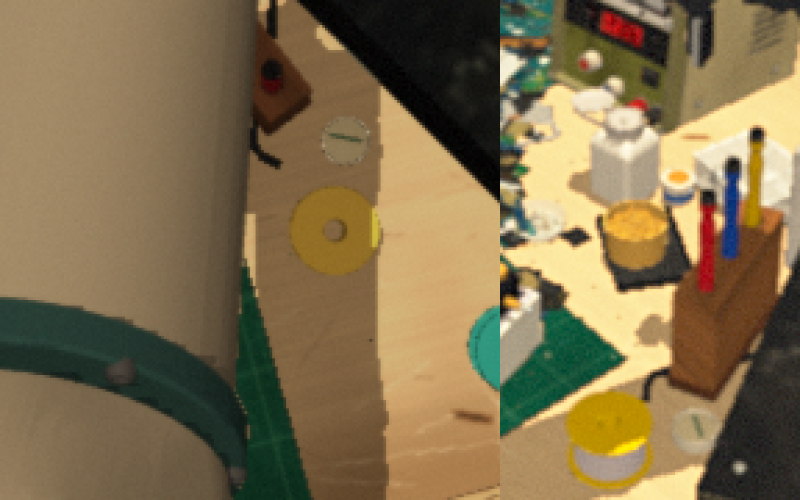

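The picture shows the reel flat on the bench at (335,230), the jar untouched at (346,140), and all three drivers upright: yellow (757,135), blue (733,165) and red (708,195). Descending onto the yellow one.

>>> carry_out(
  deltas=[0.5,-0.44,0,0,0,0,-1,0,0,0,0,0,0.015,-1,0,0,0,0,0,0.015,-1,0,0,0,0,0,0.015,-1,0,0,0,0,0,0.015,-1,0,0,0,0,0,0.012,-1,0,0,0,0,0,0,-1],
)

```text
clock: 14.22
eef_pos: [581.1, 205.2, 123.9]
tool_rot: [3.141, -0.001, -2.508]
force: [0.5, 0.3, 0.5]
width: 85.4
gripper_force: 0.0
```

>>> carry_out(
  deltas=[0,0,0,0,0,0,1,0,0,0,0,0,0,1,0,0,0,0,0,0,1,0,0,0,0,0,0,1,0,0,0,0,0,0,1,0,0,0,0,0,0,1,0,0,0,0,0,0,1],
)

```text
clock: 15.1
eef_pos: [581.8, 205.8, 125.4]
tool_rot: [3.141, 0.001, -2.507]
force: [-0.6, 1.3, 3.5]
width: 11.7
gripper_force: 58.4
```

>>> carry_out(
  deltas=[0,0,0,0,0,-0.01,1,0,0,0,0,0,-0.015,1,0,0,0,0,0,-0.02,1,0,0,0,0,0,-0.02,1,0,0,0,0,0,-0.025,1,0,0,0,0,0,-0.025,1,0,0,0,0,0,0,1],
)

```text
clock: 15.98
eef_pos: [583.3, 205.0, 243.0]
tool_rot: [-3.139, 0.005, -2.508]
force: [0.2, -0.3, -0.4]
width: 11.3
gripper_force: 58.4
```

```bash
python3 - <<'E'
from h import *
np.set_printoptions(precision=4,suppress=True)
P=[];F=[]
for i in range(2):
    im=ctrl.get_image("top" if i else "side");s=ctrl.read_state();P.append(np.r_[s["eef_pos"],s["tool_rot"]]);F.append(s["force"])
    if not i: S=im
p=np.mean(P,0);print(s["clock"],s["qpos"],p,np.mean(F,0),s["width"])
y=p[5];d=np.array([309,280.3])-p[:2]
print("tool dx,dy",d@[np.cos(y),np.sin(y)],d@[np.sin(y),-np.cos(y)])
for c in blobs(S,(18,100,70),(34,255,255),30)[1]:print(cv2.boundingRect(c))
a,b=proj("side",p[:3]),proj("side",p[:3]-[0,0,105]);print(a,b)
u,v=int(a[0]),int(a[1]);cv2.imwrite("pics/d2.png",cv2.resize(S[v-60:v+120,u-70:u+110],(600,600),interpolation=3)[:,:,::-1])
E
```

```text
16.075 [-0.7803  0.6545  0.6756  1.6183 -0.4597  1.0322  2.239 ] [581.852  205.166  240.8472  -3.141    0.0018  -2.5077] [ 0.003   0.2026 -0.429 ] 11.244405746278924
tool dx,dy 175.34649814869897 222.14172498963887
(365, 401, 20, 19)
(415, 393, 24, 27)
(307, 388, 26, 32)
(335, 382, 26, 38)
(510, 379, 50, 41)
(290, 351, 35, 22)
(316, 349, 17, 45)
(384, 344, 16, 17)
(168, 340, 14, 19)
(348, 320, 25, 17)
(180, 311, 132, 109)
(406, 287, 13, 49)
(216, 286, 23, 17)
(222, 271, 29, 22)
(107, 267, 43, 43)
(245, 255, 48, 49)
(544, 244, 16, 36)
(427, 230, 74, 118)
(225, 214, 9, 8)
(211, 194, 38, 30)
(292, 191, 10, 24)
(253, 188, 38, 30)
(38, 183, 67, 75)
(412, 174, 52, 69)
(31, 167, 9, 13)
(232, 163, 11, 8)
(390, 156, 26, 17)
(169, 105, 18, 16)
(45, 86, 120, 48)
(157, 84, 23, 22)
(248, 78, 129, 96)
(84, 66, 26, 13)
(174, 47, 79, 65)
(46, 35, 108, 62)
(296, 7, 7, 36)
[325.0149 133.6971] [322.1479 179.9135]
```

View pics/d2.png

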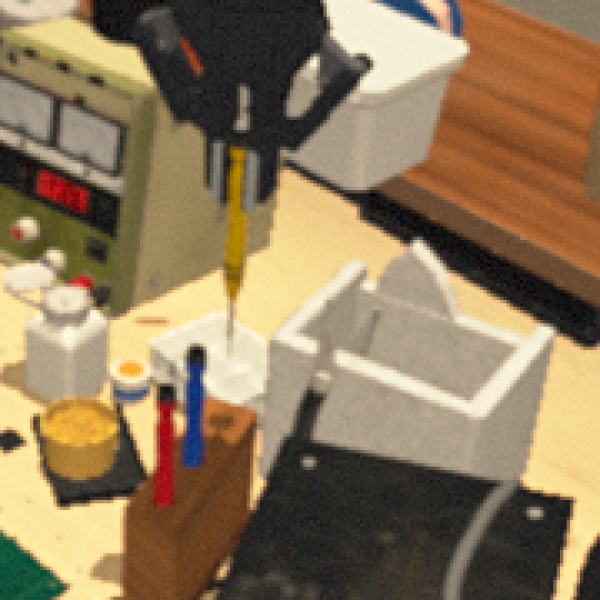

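The driver came out cleanly and hangs vertical, tip at crop (231,352), about 105 mm below the TCP. Red and blue are still in the stand. Moving over the hole.

>>> carry_out(
  deltas=[0,0,0,0.02,0.025,0,1,0,0,0,0.025,0.032,0,1,0,0,0,0.025,0.032,0,1,0,0,0,0.025,0.032,0,1,0,0,0,0.025,0.032,0,1,0,0,0,0.025,0.032,0,1,0,0,0,0.02,0.025,0,1,0,0,0,0.01,0.012,0,1,0,0,0,0,0,0,1],
)

```text
clock: 17.2
eef_pos: [307.7, 280.5, 239.3]
tool_rot: [-3.141, -0.001, -2.505]
force: [1.5, 0.2, -1.0]
width: 11.5
gripper_force: 58.5
```

```bash
cat > st.py <<'E'
from h import *
np.set_printoptions(precision=4,suppress=True)
def st(tgt,n=4):
    P=[];F=[];S=None
    for i in range(n):
        S=ctrl.get_image("side");s=ctrl.read_state();P.append(np.r_[s["eef_pos"],s["tool_rot"]%(2*np.pi)]);F.append(s["force"])
    p=np.mean(P,0);print(s["clock"],s["qpos"],p,np.mean(F,0),s["width"])
    y=p[5];d=np.array(tgt)-p[:2]
    print("tool dx,dy",d@[np.cos(y),np.sin(y)],d@[np.sin(y),-np.cos(y)]);return S,p
E
python3 - <<'E'
from st import *
st((309,280.3))
E
```

```text
17.4 [-1.3832  0.3712  0.7824  2.1274 -0.3711  0.7789  1.8375] [309.6903 280.3161 239.7754   3.1425   0.0008   3.7754] [ 0.2659  0.2047 -0.3697] 11.650204727453069
tool dx,dy 0.5657067462313358 0.3958503605864736
```

>>> carry_out(
  deltas=[0,0,0,0,0,0.015,1,0,0,0,0,0,0.015,1,0,0,0,0,0,0.015,1,0,0,0,0,0,0.012,1,0,0,0,0,0,0.006,1,0,0,0,0,0,0,1],
)

```text
clock: 18.15
eef_pos: [309.4, 280.3, 176.7]
tool_rot: [-3.141, 0.0, -2.508]
force: [-0.2, 0.2, -0.8]
width: 11.3
gripper_force: 58.5
```

```bash
python3 - <<'E'
from st import *
S,p=st((309,280.3));print(proj("side",(309,280.3,62)),proj("side",p[:3]-[0,0,105]))
cv2.imwrite("pics/i1.png",cv2.resize(S[165:245,140:240],(750,600),interpolation=3)[:,:,::-1])
E
```

```text
18.35 [-1.2783  0.4722  0.6673  2.2042 -0.5084  0.6164  1.9648] [309.5295 280.6928 177.2104   3.1417   0.0014   3.7755] [0.1349 0.2321 0.0247] 11.344768262061482
tool dx,dy 0.6592947796001031 -0.002838671256577052
[181.533  225.3031] [181.0671 221.2348]
```

View pics/i1.png

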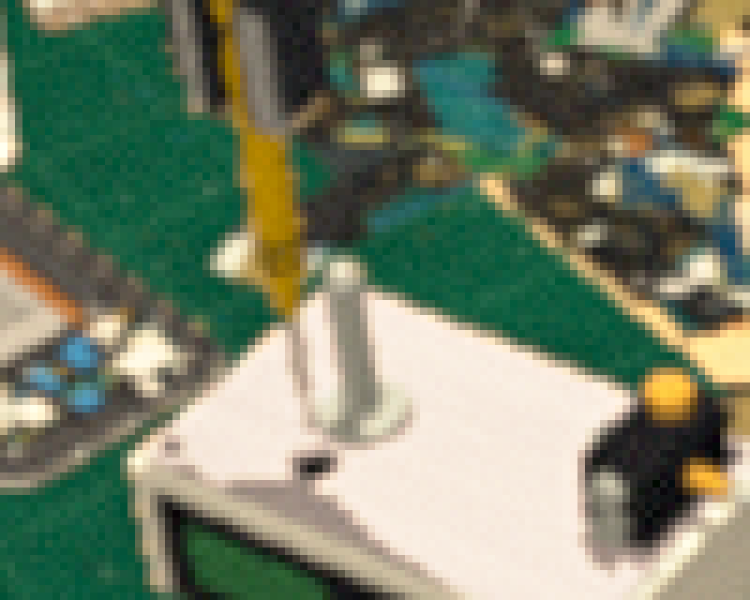

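The picture shows the driver with its handle running (240,120)→(288,300), leaning compared with the post (345,270)→(360,420). The tip is near (305,410) and the hole is at (315,463). I measure that lean before inserting.

```bash
python3 - <<'E'
from st import *
S,p=st((309,280.3),1);T=ctrl.get_image("top")
m,_=blobs(S,(18,120,70),(34,255,255));m[:,:165]=0;m[:,185:]=0;m[:160]=0;m[209:]=0
ys,xs=np.nonzero(m);print(len(ys),[(y,xs[ys==y].mean().round(1),(ys==y).sum()) for y in sorted(set(ys))])
for h in(0,40,80,105):print(h,proj("side",p[:3]-[0,0,h]),proj("top",p[:3]-[0,0,h]))
print("post",proj("side",(327,292,113)),proj("side",(327,292,66)))
mt,_=blobs(T,(18,120,70),(34,255,255));sub=mt[240:330,190:270];print("top yellow",np.argwhere(sub)[:10]+[240,190],(sub>0).sum())
g=cv2.cvtColor(S,cv2.COLOR_RGB2GRAY)[203:230,172:190];print(g)
E
```

```text
18.4 [-1.2784  0.4722  0.6672  2.2043 -0.5085  0.6163  1.9648] [309.4139 280.8119 177.2892   3.1416   0.0016   3.7759] [0.5329 0.848  1.1181] 11.521910813732504
tool dx,dy 0.6366990037249151 -0.16707330866845344
211 [(np.int64(164), np.float64(169.0), np.int64(3)), (np.int64(165), np.float64(169.5), np.int64(4)), (np.int64(166), np.float64(169.0), np.int64(3)), (np.int64(167), np.float64(169.0), np.int64(3)), (np.int64(168), np.float64(169.5), np.int64(2)), (np.int64(169), np.float64(169.5), np.int64(2)), (np.int64(170), np.float64(169.5), np.int64(2)), (np.int64(171), np.float64(170.0), np.int64(3)), (np.int64(172), np.float64(170.0), np.int64(3)), (np.int64(173), np.float64(170.0), np.int64(3)), (np.int64(174), np.float64(170.0), np.int64(3)), (np.int64(175), np.float64(170.5), np.int64(2)), (np.int64(176), np.float64(170.5), np.int64(2)), (np.int64(177), np.float64(171.0), np.int64(3)), (np.int64(178), np.float64(171.0), np.int64(3)), (np.int64(179), np.float64(174.0), np.int64(4)), (np.int64(180), np.float64(176.5), np.int64(4)), (np.int64(181), np.float64(172.0), np.int64(3)), (
[... 2940 characters left out ...]
208 165 137 138 156 176]
 [236 238 235 235 233 236 236 232 209 175 180 196 172 139 127 147 201 221]
 [238 237 238 237 236 235 237 235 214 200 194 173 143 133 132 151 196 216]
 [238 236 239 238 239 238 238 239 235 233 224 188 167 153 143 149 165 177]
 [238 238 237 239 239 239 238 230 229 225 208 196 207 194 183 180 185 202]
 [237 237 237 238 240 238 228 195 177 165 151 151 175 216 232 237 233 237]
 [235 238 237 237 239 238 210 145  96  75  60  75 137 218 237 240 238 238]
 [235 237 239 238 241 240 208 138  62  24  42  87 159 227 238 239 236 236]
 [227 227 225 226 230 230 209 148 106  94 136 180 227 238 241 238 239 237]
 [164 165 163 169 167 164 163 153 138 159 219 238 242 240 239 237 238 240]]
```

The lean is only perspective: expected vertical slope 0.17 px/px, measured about 0.15–0.21. The tip is within about 1.3 mm of the hole's axis, against 4 mm of clearance. Lowering slowly with a tiny shift.

>>> carry_out(
  deltas=[0,0,0,0,-0.0005,0.004,1,0,0,0,0,0,0.004,1,0,0,0,0,0,0.004,1,0,0,0,0,0,0.003,1,0,0,0,0,0,0,1],
)

```text
clock: 19.08
eef_pos: [309.4, 280.0, 161.7]
tool_rot: [-3.141, 0.0, -2.508]
force: [-0.1, -0.1, 0.5]
width: 10.8
gripper_force: 58.5
```

>>> carry_out(
  deltas=[0,0,0,0,0,0.003,1,0,0,0,0,0,0.003,1,0,0,0,0,0,0.002,1,0,0,0,0,0,0.002,1,0,0,0,0,0,0,1],
)

```text
clock: 19.7
eef_pos: [309.5, 280.1, 151.8]
tool_rot: [-3.141, 0.001, -2.508]
force: [-0.4, -0.4, -0.3]
width: 11.2
gripper_force: 58.5
```

```bash
python3 - <<'E'
from st import *
st((309.8,280.4),4)
E
```

```text
19.9 [-1.2291  0.5141  0.6079  2.2296 -0.5671  0.5497  2.0177] [309.5835 280.1934 151.9644   3.1418   0.0008   3.7757] [-0.0609  0.1515 -0.1239] 11.501676879646952
tool dx,dy -0.2968099787235863 0.03822726153433248
```

>>> carry_out(
  deltas=[0,0,0,0,0,0.001,1,0,0,0,0,0,0.001,1,0,0,0,0,0,0.001,1,0,0,0,0,0,0.001,1,0,0,0,0,0,0,1],
)

```text
clock: 20.52
eef_pos: [309.6, 280.2, 148.0]
tool_rot: [-3.141, 0.001, -2.508]
force: [0.1, -0.3, 1.9]
width: 11.4
gripper_force: 58.7
```

```bash
python3 - <<'E'
from st import *
st((309.8,280.4),4)
E
```

```text
20.725 [-1.2211  0.5208  0.5976  2.2332 -0.5767  0.5389  2.026 ] [309.5807 280.2191 147.9992   3.1417   0.0009   3.7757] [-0.2346  0.1298  1.3172] 10.955654748350977
tool dx,dy -0.2838580496490745 0.015856133056920962
```

Button contact felt (about 1.3–1.9 N at TCP z 148). Pressing further in small steps.

>>> carry_out(
  deltas=[0,0,0,0,0,0.001,1,0,0,0,0,0,0.001,1,0,0,0,0,0,0.001,1,0,0,0,0,0,0,1],
)

```text
clock: 21.22
eef_pos: [309.6, 280.2, 145.0]
tool_rot: [-3.141, 0.001, -2.508]
force: [-0.2, 0.3, 4.1]
width: 11.6
gripper_force: 58.9
```

```bash
python3 - <<'E'
from st import *
st((309.8,280.4),4)
E
```

```text
21.425 [-1.2151  0.5258  0.5899  2.2359 -0.5838  0.5307  2.0322] [309.604  280.2408 144.9935   3.1418   0.0009   3.7757] [-0.0084 -0.5015  3.9618] 11.366368313902253
tool dx,dy -0.2522010469829262 0.012136561365418116
```

>>> carry_out(
  deltas=[0,0,0,0,0,0.0005,1,0,0,0,0,0,0.0005,1,0,0,0,0,0,0,1],
)

```text
clock: 21.8
eef_pos: [309.7, 280.3, 144.3]
tool_rot: [3.141, 0.001, -2.508]
force: [-2.1, -1.1, 8.4]
width: 11.4
gripper_force: 59.7
```

```bash
python3 - <<'E'
from st import *
st((309.8,280.4),6)
E
```

```text
22.1 [-1.2131  0.527   0.5876  2.2365 -0.5861  0.5285  2.0343] [309.7458 280.3261 144.2896   3.1414   0.0013   3.7756] [-0.7313 -0.3691  8.8828] 11.240729850260772
tool dx,dy -0.08745189786660945 0.027398167029428204
```

The force jumped to 8.9 N with the TCP stopped 0.3 mm short of command, so the button is on its stop. I hold for a moment and take one last look.

>>> carry_out(
  deltas=[0,0,0,0,0,0,1,0,0,0,0,0,0,1,0,0,0,0,0,0,1,0,0,0,0,0,0,1,0,0,0,0,0,0,1,0,0,0,0,0,0,1],
)

```text
clock: 22.85
eef_pos: [309.7, 280.3, 144.3]
tool_rot: [3.141, 0.001, -2.508]
force: [-1.1, -1.3, 8.5]
width: 11.3
gripper_force: 59.7
```

```bash
python3 - <<'E'
from st import *
S,p=st((309.8,280.4),4)
cv2.imwrite("pics/f.png",cv2.resize(S[140:300,130:340],(787,600),interpolation=3)[:,:,::-1])
E
```

```text
23.05 [-1.2131  0.5269  0.5876  2.2365 -0.5861  0.5285  2.0343] [309.7319 280.317  144.2955   3.1414   0.0013   3.7756] [-0.6313 -0.4305  8.8361] 11.495544609819701
tool dx,dy -0.10401331994578847 0.02656482729891925
```

View pics/f.png

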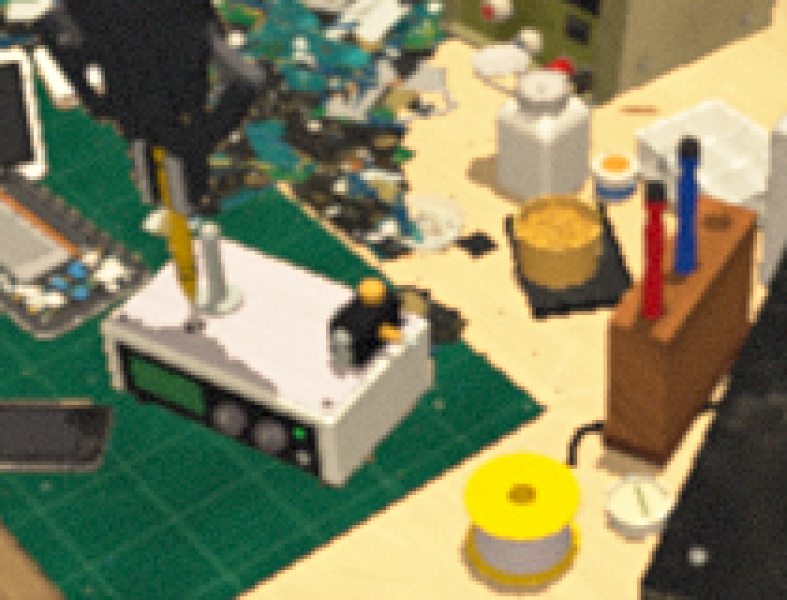

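The shaft is in the hole at (193,325), the reel lies flat at (520,515), the jar is in place at (640,505), and red and blue are in the stand. The force holds at 8.8 N. Handing in.

```bash
python3 -c "
from cell import ctrl
print(ctrl.finish_job())"
```

```text
the job is handed in; nothing more can be done
None
```

The job is handed in at about 23 s: the reel is flat on the bench, and the yellow driver, still gripped, is holding the reset button on its stop at about 9 N, with the red and blue drivers and the jar left in place.

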